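Stow the laptop power brick under its holder's bridge and bar it in

TASK

Lock the loose laptop power brick into its grey metal desk holder: swing the holder's retaining bar well open, slide the brick lengthwise, flat on the worktop, in under the low bridge until it meets the stop at the back, then swing the bar fully shut behind it. Leave the power bank, the mouse and the pad of sticky notes where they are.

Things in the scene. Friction and masses are not known exactly. Their poses are not given: they have to be found in the camera images.
- power_brick: Black laptop power brick, a plain box 46 (x) x 100 (y) x 29 (z) mm, 0.19 kg, lying flat loose on the worktop. Origin: centre of its underside; its long axis is its y. Either end may go in first.
- holder: Grey metal holder fixed to the worktop; place and heading vary. Origin on the worktop, on the lane's centre line; +x is the way in, y left, z up; all below in mm in this frame. Low bridge from x = 10 to 68, roof 36 to 41 high, back wall from x = 60. No floor: the brick slides on the worktop. 3 thick feet beside the bridge (x 18 to 68, y -56 to 90) and a 3 thick strip (x -70 to 68, y 66 to 90).
- mouth (a point): Middle of the bridge's mouth on the worktop, x = 10 mm, y = 0. Side walls 54 mm apart inside, 6 mm thick; their flared ends begin at x = -1, 66 mm apart.
- stop (a point): Foot of the back wall's inner face, x = 60 mm, y = 0. A brick that is home touches it: origin near x = 10, y = 0, its y axis along the holder's x either way round; its rear 50 mm stick out of the bridge (x = 10 to -40), free above and at both sides, to be held there.
- bar (a joint): Steel retaining bar's angle about its vertical pivot, rad. 0 = shut: it lies across the lane at x = -46 to -58 mm, just behind a brick that is home. Grows as the free end swings outwards (clockwise from above); at 1.57 it points back along -x beside the lane; stop at 2.0; lane clear above 1.4. Stays where left. Bar 12 mm wide, 8 to 22 mm above the worktop.
- bar_pivot (a point): Axis of the bar's pivot, at x = -52, y = 76 mm in the holder's frame, 15 mm above the worktop.
- bar_knob (a point): Centre of the upright black round knob on the bar's free end, 122 mm from the pivot axis, 40 mm above the worktop: 16 mm diameter, rising from the bar's top (22 mm) to 52 mm above the worktop. With the bar shut it is at x = -52, y = -46 mm in the holder's frame.
- power_bank: Bystander: dark blue-grey flat battery pack 68 x 137 x 22 mm, thinner and wider than the power brick. Origin: centre of its underside.
- mouse: Bystander: grey computer mouse 112 x 56 x 35 mm. Origin: centre of its underside.
- sticky_pad: Bystander: square yellow pad of sticky notes 78 x 78 x 10 mm. Origin: centre of its underside.

How it is judged:
On the way, in this order (a step that is already met when the one before it is completed fails the run):
1. the retaining bar has been swung open, past 1.2 rad (value of joint bar above 1.2 rad), for 0.2 s.
2. the brick stands flat in the holder, under the bridge, within about 12 mm of the stop (x of power_brick in the frame of holder above -0.002 m and y of power_brick in the frame of holder between -0.007 and 0.007 m and angle between the y axis of power_brick and the x axis of holder, either way round below 0.15 rad and angle between power_brick's own z axis and vertical below 0.1 rad and height (world z) of power_brick below 0.006 m), for 0.2 s.
At the end, for the whole second after the job is handed in: The brick lies flat on the worktop in the holder, under the bridge, lengthwise (within 0.15 rad, 7 mm sideways) and within 8 mm of the stop, at rest; the retaining bar is shut behind it (within 0.12 rad) (x of power_brick in the frame of holder above 0.002 m and y of power_brick in the frame of holder between -0.007 and 0.007 m and angle between the y axis of power_brick and the x axis of holder, either way round below 0.15 rad and angle between power_brick's own z axis and vertical below 0.1 rad and height (world z) of power_brick below 0.006 m and value of joint bar below 0.12 rad and linear speed of power_brick below 0.01 m/s); the robot touches nothing.
It fails at once if the power bank, the mouse or the sticky pad is displaced by more than 20 mm (distance of any of power_bank, mouse, sticky_pad from where it was at the start of the episode above 0.02 m).
It also fails if it takes over 64 s, if anything falls off the work surface, if the arm or the gripper's body presses on something with over 40 N, if the wrist force passes 120 N, or if a joint passes its speed limit or range.

ROBOT

A 6-joint arm with a two-finger parallel gripper is mounted at the origin on a cart in front of the work surface, level with it; the furniture and walls round the work are solid. World frame = base frame: x ahead of the robot, y to its left, z up, the work surface at z = 0. Lengths are in m, angles in rad, forces in N, time in s.
With the tool pointing down it reaches from about 0.35 to 0.725 m from the base axis. Payload 6 kg.
Tool frame: the origin (TCP) lies on the centre line of the jaws, within the pads' length; the fingertips stand robot.tips_ahead ahead of it and the grasp point (between the pads) lies 2 mm behind it (robot.tips_ahead is the distance from the TCP to the fingertips, in m); z points along the fingers, y is the line along which they close (so a half turn about z gives the same grasp; the last joint's range is limited). The gripper opens to 85 mm and grips with 20 to 120 N. Pads are 22 mm wide; open, the fingers measure 114 mm over their backs; the gripper's body (76 mm by 85 mm) begins 54 mm behind the grasp point. The pads swing forward as they close: fully open they stand 13 mm farther back than shut.
Start: joints at [1.473, 0.04, 0.085, 0, -1.615, -0.334], TCP at [0.251, 0.545, 0.248] pointing down, gripper open.
Joint ranges: [-2.56, 2.56], [-1.29, 2.01], [-1.08, 1.49], [-3.29, 1.98], [-2.81, -0.18], [-2.99, 2.99]. Speed limits (rad/s): [2.57, 2.57, 3.01, 3.14, 3.14, 3.14].

INTERFACE

Orientations are given as a unit quaternion [w, x, y, z].
In Python, from station import robot gives the robot as it stands. The module is installed in compiled form; this text tells all that it offers.
- The arm moves only by the tool jog_arm, never from a script. Its argument "motion" is a list of rows, each a list of 6 numbers: the shift along the tool's x, y, z normalised to -1 to 1, where 1 is 0.05 m, then the turn, a rotation vector about the tool's x, y, z normalised to -1 to 1, where 1 is 30 degrees. A call has 1 to 20 rows; each row shifts and turns the commanded pose from where the row before left it, along the tool's axes as they then stand; what a row does not reach is not made up. A row lasts 1/8 s, in which the tool goes at most 62.5 mm and 10.7 degrees, less where a joint would pass 70% of its speed; a pose out of reach is approached as far as the arm can. A call with a number of a shift or a turn outside -1 to 1 is refused whole. A call with a gripper value outside its range is refused whole. "fingers" is the opening, from -1 (shut) to 1 (fully open), set as the call begins (left out, the last holds). The fingers move at their own pace and stop on an object; "grip_force" is the grip in N (left out, the last holds). Time passes only in rows, so rows that do not move let the fingers close. It gives the time, the measured TCP pose, the force, the opening and the grip force at its end, in the units of the state.
- robot.sense(): the state, without advancing time (a new reading comes with each control period).
- robot.snapshot(name): name is "side" or "top" or "wrist"; returns the picture (400x640x3 uint8, red, green, blue); there is no depth.
- robot.camera_params(name): a dict with "fx", "fy", "cx", "cy" (pixels), "dist_coeffs" ([k1, k2, p1, p2, k3] as OpenCV has them; the pictures are not rectified), "R" (3x3) and "t" (3): a world point X has camera coordinates R X + t. Camera axes: x right, y down, z forward; pixel columns grow to the right and rows downward; lengths in m; the calibration is good to about 2 mm. A picture is of the moment at which its call begins: read the wrist's pose just before it. camera_params takes no time and is no camera call; for the wrist camera it gives the pose at the moment of the call.
- robot.job_done(): hands the job in; it is judged then, once.
The state is a dict: "clock": time; "joint_positions": joint angles; "qvel": joint speeds; "joint_torque": joint torques, N m; "tcp_pos": TCP position; "ee_rot": TCP orientation; "contact_force": force on the tool from outside, world axes, zero at the start; "moment": the same for the moment, N m; "grip_width": opening from 0.0 (shut) to 1.0 (fully open); "grasp_force": force on a finger pad.
Only numpy, scipy, OpenCV 4.12 (cv2) and the standard library are available. Lean on these libraries where they do the work, as an engineer would, in place of code of your own. Each camera call takes 0.05 s, during which the arm holds its last target. There are 200 camera calls.

## Working session

There is one attempt and no reset: what is moved stays moved. The work goes in short steps, Python scripts to look and compute and a tool call to move; the robot and the scene stay as the last step left them, time stands still between calls to the robot, and variables do not carry over. Pictures are saved under pics/ and viewed, at most 13 in all, crops included, and the job is handed in when it is done.

Besides the shell and the picture viewer there is one more tool, called after ">>>" as a command line: name --pt "numbers of a row" for each row, then --argument value for the rest. jog_arm: Moves the arm, as the interface text tells. Scaled input: -1 to 1 covers 0.05 m each way for a shift and 30 degrees each way for a turn. Its arguments: {"type":"object","properties":{"motion":{"type":"array","items":{"type":"array","items":{"type":"number","minimum":-1,"maximum":1}}},"fingers":{"type":"number"},"grip_force":{"type":"number"}},"required":["motion"]}

```bash
mkdir -p pics
cat > h.py <<'E'
import numpy as np, cv2
from station import robot
def snap(name, fn):
    p=robot.camera_params(name); im=robot.snapshot(name)
    cv2.imwrite('pics/'+fn, cv2.cvtColor(im,cv2.COLOR_RGB2BGR)); return im,p
def ray(p,uv):
    K=np.array([[p['fx'],0,p['cx']],[0,p['fy'],p['cy']],[0,0,1]]);
    n=cv2.undistortPoints(np.array(uv,float).reshape(-1,1,2),K,np.array(p['dist_coeffs'])).reshape(-1,2)
    R=np.array(p['R']); t=np.array(p['t'])
    d=np.c_[n,np.ones(len(n))]@R; return -R.T@t, d
def onz(p,uv,z):
    c,d=ray(p,uv); return c+d*((z-c[2])/d[:,2])[:,None]
def proj(p,X):
    K=np.array([[p['fx'],0,p['cx']],[0,p['fy'],p['cy']],[0,0,1]])
    return cv2.projectPoints(np.array(X,float).reshape(-1,1,3),cv2.Rodrigues(np.array(p['R']))[0],np.array(p['t']),K,np.array(p['dist_coeffs']))[0].reshape(-1,2)
E
python3 - <<'E'
from h import *
s=robot.sense(); print(s, robot.tips_ahead)
for n in ('top','side'):
    im,p=snap(n,n+'0.png'); print(n,-np.array(p['R']).T@np.array(p['t']),p['fx'])
E
```

```text
{'clock': 0.0, 'joint_positions': array([ 1.47273068e+00,  4.08099847e-02,  8.38007331e-02, -4.82846688e-04,
       -1.61548947e+00, -3.33690867e-01]), 'qvel': array([-1.99540620e-04,  8.77533671e-04, -7.89683827e-04,  1.04173979e-03,
        4.33500583e-05,  3.92672666e-04]), 'joint_torque': array([ 1.17262640e-03, -3.68203747e+01,  3.47414017e+01,  6.93196714e+00,
       -5.36699197e-03, -2.87054903e-06]), 'tcp_pos': array([0.25087729, 0.54470258, 0.24727056]), 'ee_rot': array([ 8.73644152e-04,  9.76790527e-01, -2.14194965e-01, -1.39469783e-04]), 'contact_force': array([-0.16980397,  0.10985465, -0.4414327 ]), 'moment': array([-0.06564818,  0.01306709,  0.00161875]), 'grasp_force': 0.0, 'grip_width': 0.9970147305909312} 0.017
top [0.01743207 0.27136323 1.651747  ] 495.4837897636804
side [ 0.04302597 -0.5600773   1.07765099] 404.6014630993058
```

View pics/top0.png

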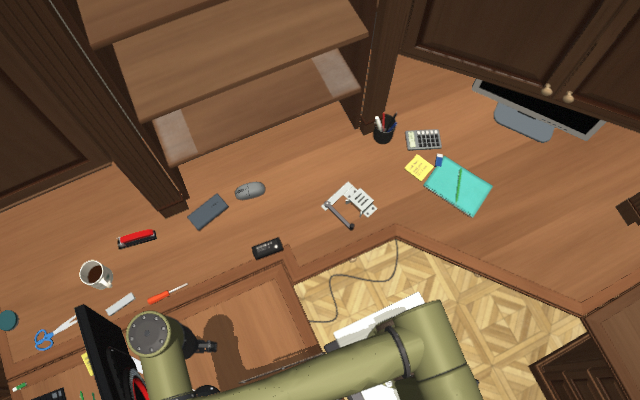

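View pics/side0.png

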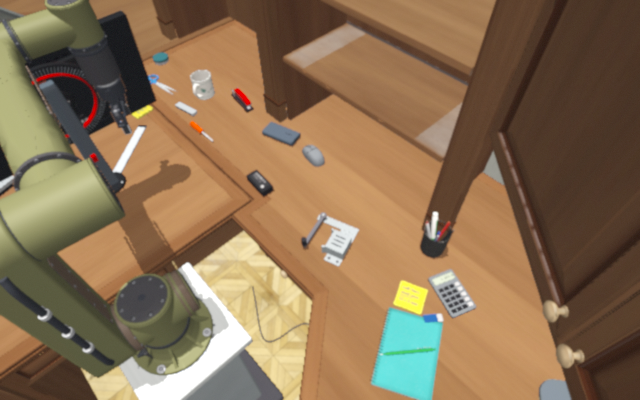

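The top view shows the brick at about (267,248), the holder at (350,203) with its bar from (325,205) to the knob at (351,227). The power bank is at (208,212), the mouse at (249,190) and the sticky pad at (419,167). I'll zoom in on the brick and holder next.

Run:
```python
from h import *
a=cv2.imread('pics/top0.png')[170:270,240:400]; b=cv2.imread('pics/side0.png')[160:275,235:375]
a=cv2.resize(a,None,fx=5,fy=5,interpolation=cv2.INTER_CUBIC)[:500,:800]
cv2.imwrite('pics/crop_top.png',a)
cv2.imwrite('pics/crop_side.png',cv2.resize(b,None,fx=5,fy=5,interpolation=cv2.INTER_CUBIC))
p=robot.camera_params('top')
print(onz(p,[[267,248],[325,206],[351,227],[375,208],[208,212],[249,190],[419,167]],0.02).round(3))
```

```text
[[ 0.497  0.244  0.02 ]
 [ 0.552  0.     0.02 ]
 [ 0.444 -0.048  0.02 ]
 [ 0.471 -0.156  0.02 ]
 [ 0.705  0.382  0.02 ]
 [ 0.721  0.22   0.02 ]
 [ 0.544 -0.374  0.02 ]]
```

View pics/crop_top.png

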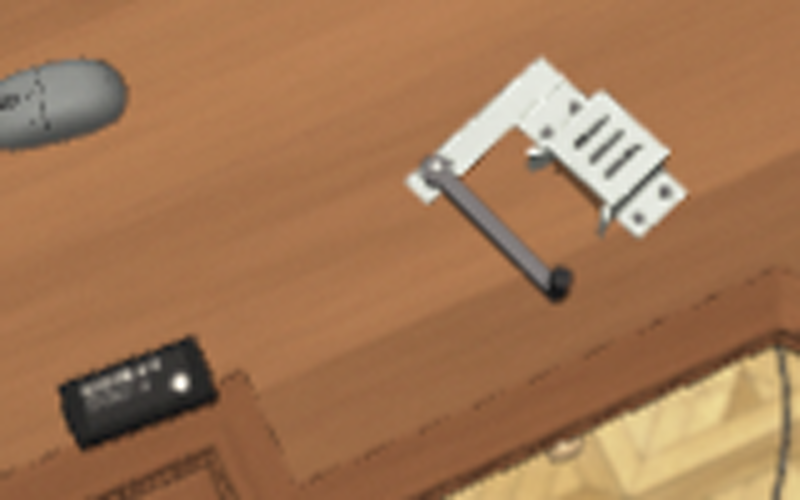

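View pics/crop_side.png

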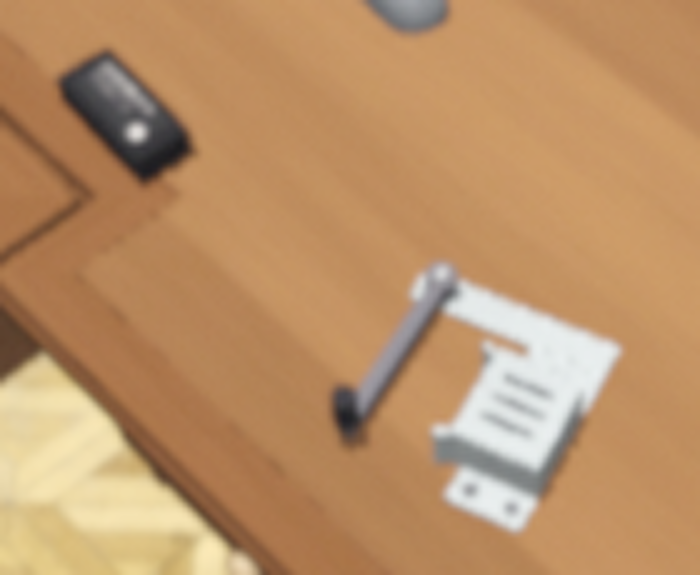

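The crops show the strip corners, the foot corners and the shut bar clearly, with the knob at about (559,284) in the top crop. The brick's top face is at about (60,385), (192,337), (217,395) and (80,447). I'll fit the holder pose from these corners.

```bash
cat >> h.py <<'E'
from scipy.optimize import least_squares
def H(q,P):
    c,s=np.cos(q[2]),np.sin(q[2]); P=np.array(P,float)
    return np.c_[q[0]+c*P[:,0]-s*P[:,1], q[1]+s*P[:,0]+c*P[:,1], P[:,2]]
E
python3 - <<'E'
from h import *
pt=robot.camera_params('top'); ps=robot.camera_params('side')
def c2(a,o): return (np.array(a,float)+.5)/5-.5+np.array(o)
T=c2([[405,182],[430,203],[543,57],[687,192],[640,238]],(240,170))
S=c2([[621,348],[521,531],[444,496]],(235,160))
PT=np.array([[-70,90,3],[-70,66,3],[68,90,3],[68,-56,3],[18,-56,3]])/1000
PS=np.array([[68,90,3],[68,-56,3],[18,-56,3]])/1000
wt=onz(pt,T,.003); ws=onz(ps,S,.003)
print(wt.round(4)); print(ws.round(4))
f=lambda q,P,w:(H(q,P)-w)[:,:2].ravel()
q0=[.5,-.05,-.9]
for P,w in((PT,wt),(PS,ws),(np.r_[PT,PS],np.r_[wt,ws])):
    r=least_squares(f,q0,args=(P,w)); print(r.x.round(4),(r.fun.reshape(-1,2)*1000).round(1).tolist())
q=r.x
k=np.array([[-52,-46,52],[-52,76,15],[-52,-46,40]])/1000
print(H(q,k).round(4)); print(((proj(pt,H(q,k))-[240,170])*5).round(), ((proj(ps,H(q,k))-[235,160])*5).round())
B=onz(pt,c2([[60,385],[192,337],[217,395],[80,447]],(240,170)),.029); print(B.round(4), np.linalg.norm(np.diff(B,axis=0),axis=1))
E
```

```text
[[ 0.5641  0.0115  0.003 ]
 [ 0.5423  0.0022  0.003 ]
 [ 0.6092 -0.1197  0.003 ]
 [ 0.4729 -0.1665  0.003 ]
 [ 0.4563 -0.1206  0.003 ]]
[[ 0.6082 -0.1194  0.003 ]
 [ 0.4705 -0.168   0.003 ]
 [ 0.4536 -0.1192  0.003 ]]
[ 0.5027 -0.0848 -1.2348] [[0.5, -0.6], [-0.4, 0.8], [0.9, 0.4], [-0.6, -1.0], [-0.5, 0.3]]
[ 0.5009 -0.0846 -1.2377] [[-0.0, -0.0], [-0.2, 0.8], [0.3, -0.8]]
[ 0.5021 -0.0847 -1.2388] [[0.2, -0.7], [-0.7, 0.8], [0.1, 0.1], [-1.6, -0.7], [-1.3, 0.7], [1.1, -0.2], [0.8, 0.8], [1.4, -0.8]]
[[ 0.4416 -0.0505  0.052 ]
 [ 0.557  -0.0107  0.015 ]
 [ 0.4416 -0.0505  0.04  ]]
[[562. 273.]
 [436. 170.]
 [561. 278.]] [[348. 392.]
 [442. 280.]
 [348. 403.]]
[[0.5212 0.2898 0.029 ]
 [0.5147 0.1949 0.029 ]
 [0.47   0.1958 0.029 ]
 [0.4756 0.2939 0.029 ]] [0.09503541 0.04464638 0.0982759 ]
```

Both views agree to about 1–2 mm: the holder origin is near (0.502,-0.085) with heading -1.239. The brick measures about 97 x 45 mm, which is right. I'll move above the knob first.

```bash
cat >> h.py <<'E'
Q=np.array([.5021,-.0847,-1.2388])
from scipy.spatial.transform import Rotation as Ro
def plan(xyz,th):
    s=robot.sense(); w,x,y,z=s['ee_rot']; R=Ro.from_quat([x,y,z,w]).as_matrix()
    Rt=np.array([[np.cos(th),np.sin(th),0],[np.sin(th),-np.cos(th),0],[0,0,-1]])
    d=R.T@(np.array(xyz)-s['tcp_pos']); rv=Ro.from_matrix(R.T@Rt).as_rotvec()
    print('t',s['clock'],'tcp',s['tcp_pos'].round(4),'th',np.arctan2(R[1,0],R[0,0]).round(3),'shift units',(d/.05).round(3),'rot units',(np.degrees(rv)/30).round(3),'F',s['contact_force'].round(1),'w',round(s['grip_width'],3),'q',s['joint_positions'].round(2))
E
python3 -c "
from h import *
plan([.4416,-.0505,.15],.332)"
```

```text
t 0.1 tcp [0.2509 0.5447 0.2474] th -0.432 shift units [8.445 9.213 1.963] rot units [ 3.000e-03  1.000e-03 -1.459e+00] F [ 0.1 -0.7 -0.6] w 1.002 q [ 1.47  0.04  0.08 -0.   -1.62 -0.33]
```

>>> jog_arm --pt "0.563 0.614 0.131 0 0 0" --pt "0.563 0.614 0.131 0 0 0" --pt "0.563 0.614 0.131 0 0 0" --pt "0.563 0.614 0.131 0 0 0" --pt "0.563 0.614 0.131 0 0 0" --pt "0.563 0.614 0.131 0 0 0" --pt "0.563 0.614 0.131 0 0 0" --pt "0.563 0.614 0.131 0 0 0" --pt "0.563 0.614 0.131 0 0 0" --pt "0.563 0.614 0.131 0 0 0" --pt "0.563 0.614 0.131 0 0 0" --pt "0.563 0.614 0.131 0 0 0" --pt "0.563 0.614 0.131 0 0 0" --pt "0.563 0.614 0.131 0 0 0" --pt "0.563 0.614 0.131 0 0 0" --pt "0 0 0 0 0 -0.292" --pt "0 0 0 0 0 -0.292" --pt "0 0 0 0 0 -0.292" --pt "0 0 0 0 0 -0.292" --pt "0 0 0 0 0 -0.292" --fingers 0.2 --grip_force 40

```text
clock: 2.6
tcp_pos: [0.4416, -0.0501, 0.1496]
ee_rot: [-0.0, 0.986, 0.168, -0.0]
contact_force: [-0.5, 1.0, -0.1]
grip_width: 0.602
grasp_force: 0.0
```

```bash
python3 -c "
from h import *
plan([.4416,-.0505,.045],.332)
im,p=snap('wrist','w1.png')
k=np.array([[-52,-46,52],[-52,76,22],[-70,66,3],[-70,90,3],[-1,33,0],[-1,-33,0]])/1000
print(proj(p,H(Q,k)).round(0))"
```

```text
t 2.6 tcp [ 0.4416 -0.0501  0.1496] th 0.338 shift units [-1.000e-03  9.000e-03  2.093e+00] rot units [-0.     0.001  0.011] F [-0.5  1.  -0.1] w 0.602 q [ 0.34 -0.39 -0.47 -0.   -1.49  1.56]
[[322. 208.]
 [323.  15.]
 [297.  36.]
 [297.  -2.]
 [391.  86.]
 [386. 173.]]
```

View pics/w1.png

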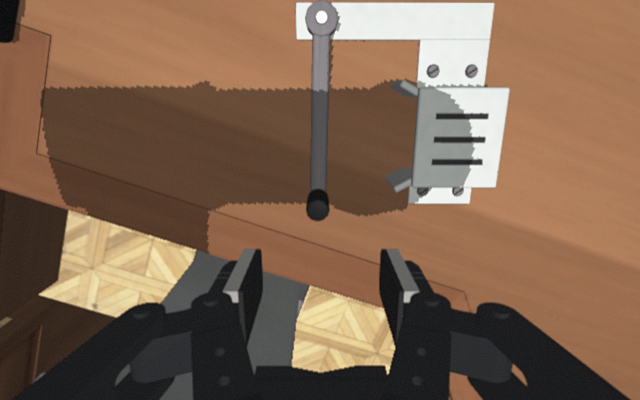

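The wrist view shows the knob's top at about (317,204), the pivot at (322,17) and the strip end at (297,2–39). That is within about 2 mm of the prediction, so I'll refine with these.

```bash
python3 -c "
from h import *
p=robot.camera_params('wrist')
w=onz(p,[[297,2.5],[297,39],[494,3],[471,203]],.003); P=np.array([[-70,90,3],[-70,66,3],[68,90,3],[68-0,-56,3]])/1000
P=P[:3];w=w[:3]
r=least_squares(lambda q:(H(q,P)-w)[:,:2].ravel(),Q);print(r.x.round(4),(r.fun*1000).round(1))
print(onz(p,[[317,203]],.052),onz(p,[[322,17]],.024),H(Q,[[-.052,-.046,0],[-.052,.076,0]]),H(r.x,[[-.052,-.046,0],[-.052,.076,0]]))
"
```

```text
[ 0.5002 -0.0848 -1.2315] [ 0.1  0.7 -0.5  0.2  0.4 -0.9]
[[ 0.44395491 -0.04648992  0.052     ]] [[ 0.5550976 -0.0102579  0.024    ]] [[ 0.44166348 -0.05053236  0.        ]
 [ 0.5570015  -0.01076878  0.        ]] [[ 0.43955153 -0.05108497  0.        ]
 [ 0.55459474 -0.01047634  0.        ]]
```

>>> jog_arm --pt "0 -0.02 0.523 0 0 0" --pt "0 0 0.523 0 0 0" --pt "0 0 0.523 0 0 0" --pt "0 0 0.523 0 0 0" --pt "0 0 0 0 0 0"

```text
clock: 3.28
tcp_pos: [0.4399, -0.0495, 0.0434]
ee_rot: [0.0, 0.986, 0.165, -0.002]
contact_force: [0.4, 0.2, 0.2]
grip_width: 0.6
grasp_force: 0.0
```

>>> jog_arm --pt "0 0 0 0 0 0" --pt "0 0 0 0 0 0" --pt "0 0 0 0 0 0" --pt "0 0 0 0 0 0" --pt "0 0 0 0 0 0" --pt "0 0 0 0 0 0" --fingers -1

```text
clock: 4.03
tcp_pos: [0.4423, -0.0491, 0.0468]
ee_rot: [0.0, 0.986, 0.166, 0.001]
contact_force: [-0.3, 0.9, 4.7]
grip_width: 0.171
grasp_force: 39.2
```

>>> jog_arm --pt "0.013 -0.255 0 0 0 0.2" --pt "0.013 -0.255 0 0 0 0.2" --pt "0.013 -0.255 0 0 0 0.2" --pt "0.013 -0.255 0 0 0 0.2" --pt "0.013 -0.255 0 0 0 0.2" --pt "0.013 -0.255 0 0 0 0.2" --pt "0 0 0 0 0 0"

```text
clock: 4.9
tcp_pos: [0.4417, 0.0267, 0.0469]
ee_rot: [-0.0, 0.989, -0.148, 0.002]
contact_force: [3.9, -2.0, 2.5]
grip_width: 0.172
grasp_force: 39.2
```

```bash
python3 -c "
from h import *
s=robot.sense();plan([.555,-.0105,.045],0);d=s['tcp_pos'][:2]-np.array([.5555,-.0105]);print(np.hypot(*d),np.arctan2(d[1],d[0]))"
```

```text
t 4.9 tcp [0.4417 0.0267 0.0469] th -0.296 shift units [2.384 0.051 0.047] rot units [-0.001 -0.008 -0.565] F [ 3.9 -2.   2.5] w 0.172 q [ 0.52 -0.34 -0.63  0.   -1.28  0.75]
0.11969173544461296 2.825346327358074
```

>>> jog_arm --pt "0.013 -0.255 0 0 0 0.2" --pt "0.013 -0.255 0 0 0 0.2" --pt "0.013 -0.255 0 0 0 0.2" --pt "0.013 -0.255 0 0 0 0.2" --pt "0.013 -0.255 0 0 0 0.2" --pt "0.013 -0.255 0 0 0 0.2" --pt "0.013 -0.255 0 0 0 0.2" --pt "0.013 -0.255 0 0 0 0.2" --pt "0.013 -0.255 0 0 0 0.2" --pt "0.013 -0.255 0 0 0 0.2" --pt "0 0 0 0 0 0" --pt "0 0 0 0 0 0"

```text
clock: 6.4
tcp_pos: [0.5301, 0.1068, 0.0467]
ee_rot: [0.002, 0.783, -0.623, 0.002]
contact_force: [3.0, -11.6, 4.5]
grip_width: 0.17
grasp_force: 39.5
```

```bash
python3 -c "
from h import *
s=robot.sense();plan([.4955,.243,.15],-1.57);d=s['tcp_pos'][:2]-np.array([.5555,-.0105]);print(np.hypot(*d),3.474-np.arctan2(d[1],d[0]))"
```

```text
t 6.4 tcp [0.5301 0.1068 0.0467] th -1.344 shift units [-2.799  0.062 -2.08 ] rot units [-0.001 -0.01   0.431] F [  3.  -11.6   4.5] w 0.17 q [ 0.57 -0.05 -0.37  0.01 -1.24 -0.35]
0.1199872164972447 1.6899045688595649
```

>>> jog_arm --pt "0 0 0 0 0 0" --pt "0 0 0 0 0 0" --pt "0 0 0 0 0 0" --pt "0 0 -0.7 0 0 0" --pt "0 0 -0.7 0 0 0" --pt "0 0 -0.7 0 0 0" --pt "-0.7 0.02 0 0 0 0" --pt "-0.7 0.02 0 0 0 0" --pt "-0.7 0.02 0 0 0 0" --pt "-0.7 0 0 0 0 0" --pt "0 0 0 0 0 0.22" --pt "0 0 0 0 0 0.22" --pt "0 0 0 0 0 0" --fingers 0.6

```text
clock: 8.02
tcp_pos: [0.4942, 0.2457, 0.1503]
ee_rot: [-0.0, -0.707, 0.707, 0.0]
contact_force: [-0.2, -0.1, 0.1]
grip_width: 0.802
grasp_force: 0.0
```

```bash
python3 -c "
from h import *
plan([.4955,.243,.15],-1.57)
im,p=snap('wrist','w2.png')
im2,p2=snap('top','t2.png')
print(proj(p,[[.4955,.243,.029]]))
pts={}
for n,I,q in(('wrist',im,p),('top',im2,p2)):
  g=I.max(2); m=(g<70).astype(np.uint8)
  c=proj(q,[[.4955,.243,.015]])[0]
  nn,l,st,ce=cv2.connectedComponentsWithStats(m)
  for i in range(1,nn):
    if st[i,4]>150: print(n,st[i],ce[i].round(1))
p2=robot.camera_params('top');k=H([.5013,-.0848,-1.235],[[-.052+.122*np.cos(a),.076+.122*np.sin(a),.052] for a in (-np.pi/2-1.69,)]);print('knob',proj(p2,k),proj(p,k))
"
```

```text
t 8.025 tcp [0.4942 0.2457 0.1503] th -1.572 shift units [ 0.054 -0.025  0.006] rot units [ 0.001 -0.    -0.003] F [-0.2 -0.1  0.1] w 0.802 q [ 0.83 -0.08 -0.21 -0.   -1.44 -0.83]
[[318.06851076 195.19904517]]
wrist [ 287  122   68  136 6882] [320.  186.4]
wrist [498 135 142  13 246] [596.  144.2]
wrist [    0   154   640   246 40849] [314.8 353.8]
top [    0     0   189   218 24153] [ 69.5 108.8]
top [  339     0   301   144 28052] [505.9  53.9]
top [616 192  24  34 468] [630.2 209.5]
top [249 195  34  66 893] [264.7 233.5]
top [119 231  38  18 154] [139.3 240.9]
top [ 88 266  14  17 157] [ 94.5 273.7]
top [280 269  67  20 161] [308.3 278.1]
top [  75  304   62   96 3379] [106.3 354.3]
top [ 529  317  102   83 3670] [579.8 372.7]
top [ 369  343   67   57 1814] [394.8 375.9]
top [  0 360  11  40 240] [  3.2 383.5]
top [167 385  56  15 413] [202.2 394. ]
top [ 31 388  35  12 185] [ 52.2 395.5]
knob [[299.07495212 220.93618743]] [[255.62402988 -25.63650555]]
```

View pics/w2.png

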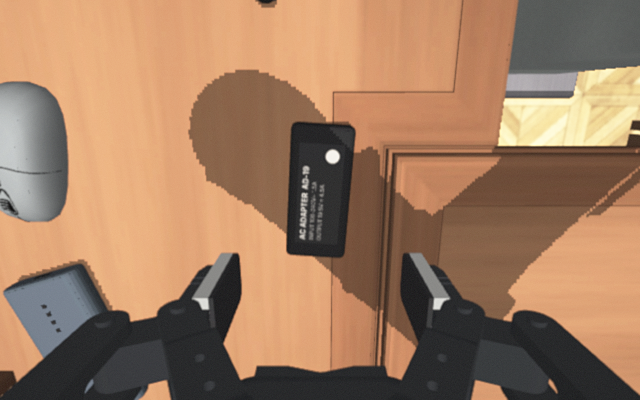

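The brick is seen from about (291,122) and (355,126) down to (344,257) and (287,254). The mouse and power bank are well clear on the left. I'll compute its exact pose.

```bash
python3 -c "
from h import *
I=cv2.imread('pics/w2.png');p=robot.camera_params('wrist')
m=((I.max(2)<70)).astype(np.uint8); m[265:]=0; m=cv2.morphologyEx(m,cv2.MORPH_CLOSE,np.ones((25,25)))
n,l,st,ce=cv2.connectedComponentsWithStats(m); i=l[190,315]
c=max(cv2.findContours((l==i).astype(np.uint8),0,1)[0],key=len).reshape(-1,2).astype(float)
w=onz(p,c,.029)[:,:2]
r=cv2.minAreaRect((w*1000).astype(np.float32));print(r,cv2.boxPoints(r))
print('cam',-np.array(p['R']).T@np.array(p['t']))
b=onz(p,cv2.boxPoints(cv2.minAreaRect(c.astype(np.float32))),.029);print(b)
"
```

```text
((495.0421447753906, 241.28619384765625), (100.07010650634766, 44.37884521484375), 86.20421600341797) [[469.58905 192.82985]
 [513.87054 189.89195]
 [520.49524 289.74255]
 [476.21375 292.68042]]
cam [0.49373281 0.17293732 0.27594718]
[[0.52156127 0.28997742 0.029     ]
 [0.51379156 0.19016542 0.029     ]
 [0.47041625 0.1924232  0.029     ]
 [0.47309042 0.29278921 0.029     ]]
```

```bash
python3 -c "
from h import *
plan([.497,.2713,.022],-1.637)"
```

```text
t 8.125 tcp [0.4944 0.2455 0.1504] th -1.571 shift units [-0.517 -0.053  2.567] rot units [ 0.    -0.     0.127] F [-0.  -0.3 -0.1] w 0.8 q [ 0.82 -0.08 -0.21 -0.   -1.44 -0.82]
```

>>> jog_arm --pt "-0.517 -0.053 0 0 0 0" --pt "0 0 0 0 0 0.127" --pt "0 0 0.6 0 0 0" --pt "0 0 0.6 0 0 0" --pt "0 0 0.6 0 0 0" --pt "0 0 0.5 0 0 0" --pt "0 0 0.267 0 0 0" --pt "0 0 0 0 0 0"

```text
clock: 9.12
tcp_pos: [0.4969, 0.2709, 0.0215]
ee_rot: [-0.001, -0.683, 0.731, -0.0]
contact_force: [-0.6, 0.6, -0.1]
grip_width: 0.796
grasp_force: 0.0
```

>>> jog_arm --pt "0 0 0 0 0 0" --pt "0 0 0 0 0 0" --pt "0 0 0 0 0 0" --pt "0 0 0 0 0 0" --pt "0 0 0 0 0 0" --pt "0 0 0 0 0 0" --fingers -1 --grip_force 40

```text
clock: 9.88
tcp_pos: [0.4979, 0.2719, 0.0237]
ee_rot: [0.001, -0.682, 0.731, -0.0]
contact_force: [-2.3, 0.4, 6.4]
grip_width: 0.529
grasp_force: 43.3
```

```bash
python3 -c "
from h import *
q=[.5013,-.0848,-1.235]
# grasp point is 30 mm behind brick centre; stage brick centre at x=-120 -> tcp x=-150
t=H(q,[[-.150,0,.022],[-.045,0,.022],[-.020,0,.022]]);print(t)
plan(t[0],-1.235)"
```

```text
[[ 0.45187183  0.05682223  0.022     ]
 [ 0.48647155 -0.04231333  0.022     ]
 [ 0.49470958 -0.06591704  0.022     ]]
t 9.875 tcp [0.4979 0.2719 0.0237] th -1.639 shift units [4.354 0.624 0.026] rot units [-0.005  0.002 -0.772] F [-2.3  0.4  6.4] w 0.529 q [ 0.85  0.04 -0.33  0.   -1.2  -0.92]
```

>>> jog_arm --pt "0 0 -0.04 0 0 0" --pt "0.436 0.0625 0 0 0 0" --pt "0.436 0.0625 0 0 0 0" --pt "0.436 0.0625 0 0 0 0" --pt "0.436 0.0625 0 0 0 0" --pt "0.436 0.0625 0 0 0 0" --pt "0.436 0.0625 0 0 0 0" --pt "0.436 0.0625 0 0 0 0" --pt "0.436 0.0625 0 0 0 0" --pt "0.436 0.0625 0 0 0 0" --pt "0.436 0.0625 0 0 0 0" --pt "0 0 0 0 0 -0.257" --pt "0 0 0 0 0 -0.257" --pt "0 0 0 0 0 -0.257" --pt "0 0 0 0 0 0"

```text
clock: 11.75
tcp_pos: [0.4509, 0.0552, 0.0241]
ee_rot: [0.0, 0.815, -0.58, 0.0]
contact_force: [-0.1, -0.4, -1.5]
grip_width: 0.529
grasp_force: 42.4
```

```bash
python3 -c "
from h import *
q=[.5013,-.0848,-1.235]
t=H(q,[[-.150,0,.022]])
plan(t[0],-1.235)
im,p=snap('wrist','w3.png')
k=np.array([[-70,90,3],[-70,66,3],[68,90,3],[-1,33,0],[-1,-33,0],[10,33,41],[10,-33,41]])/1000
print(proj(p,H(q,k)).round(0))
im,p=snap('top','t3.png')
"
```

```text
t 11.75 tcp [0.4509 0.0552 0.0241] th -1.238 shift units [-0.023 -0.029  0.042] rot units [ 0.    -0.    -0.005] F [-0.1 -0.4 -1.5] w 0.529 q [ 0.57 -0.28 -0.62  0.   -1.23 -0.24]
[[  87.   79.]
 [ 147.   79.]
 [  -1. -424.]
 [ 218. -131.]
 [ 408. -131.]
 [ 165. -299.]
 [ 454. -300.]]
```

View pics/w3.png

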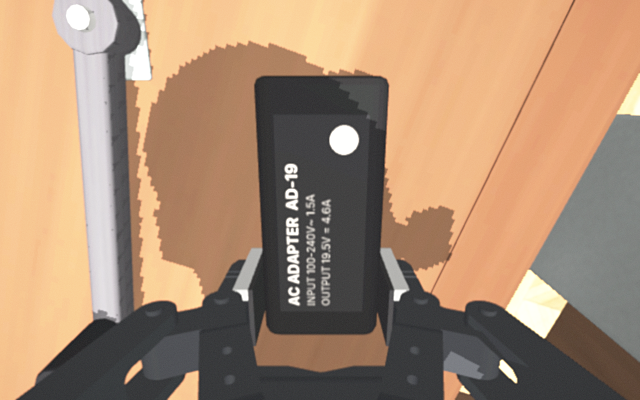

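The brick sits square in the jaws, with its front edge level at row 77, from (256,77) to (388,77). The bar is open along the left, and the strip's inner corner is at (150,80) against the predicted (147,79). I'll slide it in.

>>> jog_arm --pt "0.2 -0.012 0 0 0 0" --pt "0.2 0 0 0 0 0" --pt "0.2 0 0 0 0 0" --pt "0.2 0 0 0 0 0" --pt "0.2 0 0 0 0 0" --pt "0.15 0 0 0 0 0" --pt "0.15 0 0 0 0 0" --pt "0.15 0 0 0 0 0" --pt "0.15 0 0 0 0 0" --pt "0.15 0 0 0 0 0" --pt "0.1 0 0 0 0 0" --pt "0 0 0 0 0 0"

```text
clock: 13.35
tcp_pos: [0.4819, -0.0316, 0.024]
ee_rot: [0.0, 0.815, -0.58, -0.0]
contact_force: [0.1, 0.3, -2.5]
grip_width: 0.526
grasp_force: 42.4
```

```bash
python3 -c "
from h import *
q=[.5013,-.0848,-1.235]
t=H(q,[[-.020,0,.022]])
plan(t[0],-1.235)
im,p=snap('wrist','w4.png')
"
```

```text
t 13.35 tcp [ 0.4819 -0.0316  0.024 ] th -1.237 shift units [ 0.732 -0.016  0.041] rot units [ 0.001 -0.    -0.003] F [ 0.1  0.3 -2.5] w 0.526 q [ 0.35 -0.19 -0.55  0.   -1.21 -0.02]
```

View pics/w4.png

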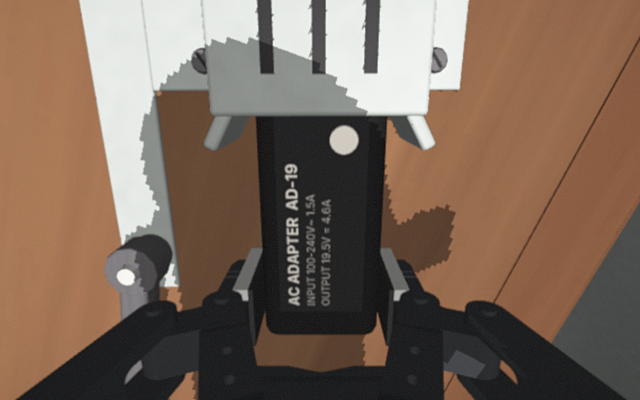

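The brick's front is under the bridge and centred: the roof spans columns 208–430 and the brick is centred near 321. I'll continue slowly to the stop.

>>> jog_arm --pt "0.12 0 0 0 0 0" --pt "0.12 0 0 0 0 0" --pt "0.12 0 0 0 0 0" --pt "0.12 0 0 0 0 0" --pt "0.08 0 0 0 0 0" --pt "0.06 0 0 0 0 0" --pt "0.04 0 0 0 0 0" --pt "0 0 0 0 0 0"

```text
clock: 14.4
tcp_pos: [0.4928, -0.0625, 0.0241]
ee_rot: [0.0, 0.815, -0.579, 0.0]
contact_force: [-0.4, 0.3, -1.9]
grip_width: 0.531
grasp_force: 42.4
```

>>> jog_arm --pt "0.04 0 0 0 0 0" --pt "0.04 0 0 0 0 0" --pt "0 0 0 0 0 0"

```text
clock: 14.78
tcp_pos: [0.4941, -0.0663, 0.0241]
ee_rot: [0.0, 0.815, -0.579, 0.0]
contact_force: [0.5, 0.2, -1.1]
grip_width: 0.529
grasp_force: 42.4
```

>>> jog_arm --pt "0.03 0 0 0 0 0" --pt "0.03 0 0 0 0 0" --pt "0 0 0 0 0 0"

```text
clock: 15.15
tcp_pos: [0.4944, -0.0673, 0.024]
ee_rot: [-0.001, 0.815, -0.579, -0.002]
contact_force: [-6.8, 10.3, 1.7]
grip_width: 0.53
grasp_force: 43.0
```

```bash
python3 -c "
from h import *
q=[.5013,-.0848,-1.235]
plan(H(q,[[-.020,0,.022]])[0],-1.235)
im,p=snap('wrist','w5.png')
g=im.max(2);print((g[:,300]>100).nonzero()[0][:400].tolist()[-60:])
"
```

```text
t 15.15 tcp [ 0.4944 -0.0673  0.024 ] th -1.236 shift units [-0.023 -0.014  0.039] rot units [ 0.001  0.007 -0.001] F [-6.8 10.3  1.7] w 0.53 q [ 0.27 -0.14 -0.5  -0.   -1.21  0.07]
[202, 203, 204, 205, 206, 207, 208, 209, 210, 211, 212, 213, 214, 215, 216, 217, 218, 219, 220, 221, 222, 223, 224, 225, 226, 227, 228, 229, 230, 231, 336, 337, 338, 339, 340, 342, 343, 344, 345, 346, 347, 348, 349, 350, 351, 352, 353, 354, 355, 356, 357, 358, 359, 360, 361, 362, 363, 364, 365, 366]
```

A 12 N contact at the expected depth (brick origin about x = 0.011 m) means it has met the stop. I'll release and rise.

>>> jog_arm --pt "-0.02 0 0 0 0 0" --pt "0 0 0 0 0 0" --pt "0 0 0 0 0 0" --pt "0 0 0 0 0 0" --pt "0 0 -0.4 0 0 0" --pt "0 0 -0.6 0 0 0" --pt "0 0 -0.7 0 0 0" --pt "0 0 -0.7 0 0 0" --pt "0 0 0 0 0 0" --fingers 0.3

```text
clock: 16.32
tcp_pos: [0.4963, -0.0682, 0.1476]
ee_rot: [-0.002, 0.815, -0.579, 0.002]
contact_force: [-0.3, 0.5, -0.3]
grip_width: 0.653
grasp_force: 0.0
```

```bash
python3 -c "
from h import *
plan([.5301,.1068,.14],-1.344)
im,p=snap('wrist','w6.png')
"
```

```text
t 16.325 tcp [ 0.4963 -0.0682  0.1476] th -1.236 shift units [-3.084 -1.787  0.157] rot units [-0.011 -0.003  0.206] F [-0.3  0.5 -0.3] w 0.653 q [ 0.27 -0.22 -0.34  0.   -1.44  0.07]
```

View pics/w6.png

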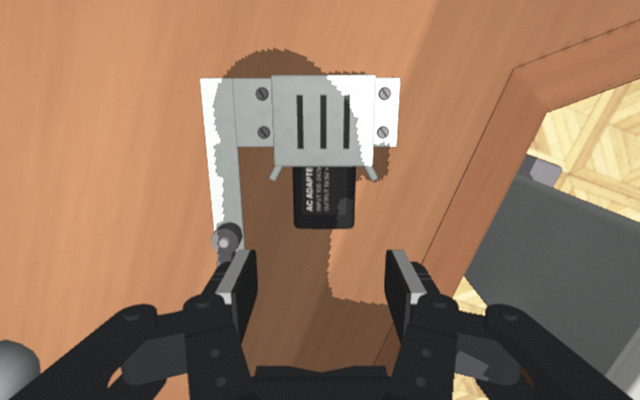

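The brick is home: from (293,165) to (355,229), about 46 mm wide, with roughly 50 mm sticking out. The bar's pivot is at (228,240). Now back to the knob.

>>> jog_arm --pt "-0.514 -0.298 0.026 0 0 0" --pt "-0.514 -0.298 0.026 0 0 0" --pt "-0.514 -0.298 0.026 0 0 0" --pt "-0.514 -0.298 0.026 0 0 0" --pt "-0.514 -0.298 0.026 0 0 0" --pt "-0.514 -0.298 0.026 0 0 0" --pt "0 0 0 0 0 0.206" --pt "0 0 0 0 0 0" --fingers 0.2

```text
clock: 17.38
tcp_pos: [0.528, 0.1069, 0.1349]
ee_rot: [0.001, 0.783, -0.622, -0.0]
contact_force: [0.3, 0.4, -0.0]
grip_width: 0.597
grasp_force: 0.0
```

```bash
python3 -c "
from h import *
plan([.5301,.1068,.047],-1.344)
im,p=snap('wrist','w7.png'); print(proj(p,[[.5301,.1068,.052]]))
"
```

```text
t 17.375 tcp [0.528  0.1069 0.1349] th -1.343 shift units [ 0.011 -0.044  1.758] rot units [ 0.004 -0.001  0.003] F [ 0.3  0.4 -0. ] w 0.597 q [ 0.57 -0.11 -0.26 -0.   -1.41 -0.34]
[[316.20187782 215.06662496]]
```

View pics/w7.png

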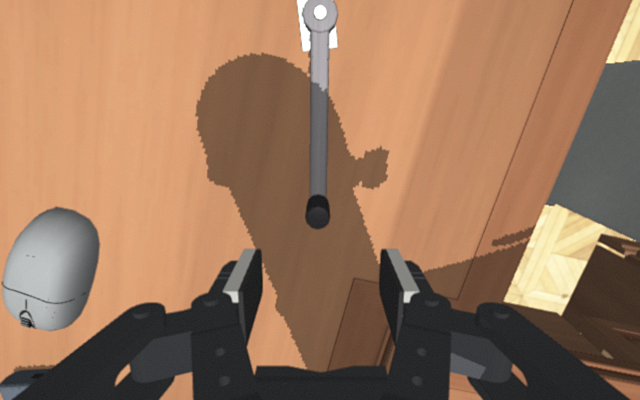

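The knob is at (317,213), as predicted at (316,215). I'll descend and grip it.

>>> jog_arm --pt "0.011 -0.03 0.44 0 0 0" --pt "0 0 0.44 0 0 0" --pt "0 0 0.44 0 0 0" --pt "0 0 0.44 0 0 0" --pt "0 0 0 0 0 0"

```text
clock: 18.05
tcp_pos: [0.5288, 0.1057, 0.0462]
ee_rot: [0.002, 0.783, -0.622, -0.001]
contact_force: [-0.4, -0.2, 0.6]
grip_width: 0.602
grasp_force: 0.0
```

>>> jog_arm --pt "0 0 0 0 0 0" --pt "0 0 0 0 0 0" --pt "0 0 0 0 0 0" --pt "0 0 0 0 0 0" --pt "0 0 0 0 0 0" --pt "0 0 0 0 0 0" --fingers -1

```text
clock: 18.8
tcp_pos: [0.5308, 0.1069, 0.0496]
ee_rot: [-0.001, 0.783, -0.622, 0.001]
contact_force: [-1.0, 0.7, 6.2]
grip_width: 0.168
grasp_force: 39.2
```

>>> jog_arm --pt "0.013 0.255 0 0 0 -0.2" --pt "0.013 0.255 0 0 0 -0.2" --pt "0.013 0.255 0 0 0 -0.2" --pt "0.013 0.255 0 0 0 -0.2" --pt "0.013 0.255 0 0 0 -0.2" --pt "0.013 0.255 0 0 0 -0.2" --pt "0.013 0.255 0 0 0 -0.2" --pt "0.013 0.255 0 0 0 -0.2" --pt "0 0 0 0 0 0"

```text
clock: 19.92
tcp_pos: [0.4507, 0.0475, 0.0495]
ee_rot: [-0.001, 0.968, -0.25, 0.0]
contact_force: [-5.2, 4.4, 7.5]
grip_width: 0.168
grasp_force: 39.5
```

```bash
python3 -c "
from h import *
s=robot.sense();plan([.4416,-.0495,.047],.332);d=s['tcp_pos'][:2]-np.array([.5555,-.0105]);print(np.hypot(*d),3.474-np.arctan2(d[1],d[0]))"
```

```text
t 19.925 tcp [0.4507 0.0475 0.0495] th -0.505 shift units [0.779 1.787 0.046] rot units [-0.004 -0.002 -1.598] F [-5.2  4.4  7.5] w 0.168 q [ 0.55 -0.31 -0.59 -0.   -1.28  0.51]
0.1198005502243219 0.8382194131230527
```

>>> jog_arm --pt "0.013 0.255 0 0 0 -0.2" --pt "0.013 0.255 0 0 0 -0.2" --pt "0.013 0.255 0 0 0 -0.2" --pt "0.013 0.255 0 0 0 -0.2" --pt "0.013 0.255 0 0 0 -0.2" --pt "0.013 0.255 0 0 0 -0.2" --pt "0.013 0.255 0 0 0 -0.2" --pt "0 0.12 0 0 0 -0.1" --pt "0 0 0 0 0 0"

```text
clock: 21.05
tcp_pos: [0.4408, -0.0452, 0.0495]
ee_rot: [-0.0, 0.99, 0.14, 0.001]
contact_force: [-0.7, 1.8, 5.0]
grip_width: 0.168
grasp_force: 39.3
```

```bash
python3 -c "
from h import *
s=robot.sense();plan([.4423,-.0491,.047],.332);d=s['tcp_pos'][:2]-np.array([.5555,-.0105]);print(np.hypot(*d),3.47-np.arctan2(d[1],d[0])%(2*np.pi))"
```

```text
t 21.05 tcp [ 0.4408 -0.0452  0.0495] th 0.28 shift units [0.008 0.083 0.05 ] rot units [ 0.    -0.005 -0.099] F [-0.7  1.8  5. ] w 0.168 q [ 0.36 -0.34 -0.62  0.   -1.29  1.49]
0.1198807979207269 0.03438130481700963
```

>>> jog_arm --pt "0 0.06 0 0 0 -0.05" --pt "0 0.05 0 0 0 -0.05" --pt "0 0.05 0 0 0 0" --pt "0 0 0 0 0 0"

```text
clock: 21.55
tcp_pos: [0.4426, -0.0508, 0.0494]
ee_rot: [-0.002, 0.986, 0.166, 0.001]
contact_force: [-6.5, 11.0, 10.5]
grip_width: 0.166
grasp_force: 39.9
```

>>> jog_arm --pt "0 0 0 0 0 0" --pt "0 0 0 0 0 0" --pt "0 0 0 0 0 0" --pt "0 0 -0.3 0 0 0" --pt "0 0 -0.5 0 0 0" --pt "0 0 -0.6 0 0 0" --pt "0 0 -0.7 0 0 0" --pt "0 0 0 0 0 0" --fingers 0.1

```text
clock: 22.55
tcp_pos: [0.4438, -0.053, 0.1576]
ee_rot: [0.0, 0.986, 0.165, 0.003]
contact_force: [0.0, 0.8, -0.7]
grip_width: 0.55
grasp_force: 0.0
```

```bash
python3 -c "
from h import *
plan([.4423,-.0491,.047],.332)
im,p=snap('wrist','w8.png'); print(onz(p,[[322,17]],.022))
"
```

```text
t 22.55 tcp [ 0.4438 -0.053   0.1576] th 0.332 shift units [-0.018 -0.087  2.213] rot units [ 0.003 -0.012 -0.001] F [ 0.   0.8 -0.7] w 0.55 q [ 0.34 -0.39 -0.45  0.   -1.5   1.56]
[[ 0.56077049 -0.01385921  0.022     ]]
```

View pics/w8.png

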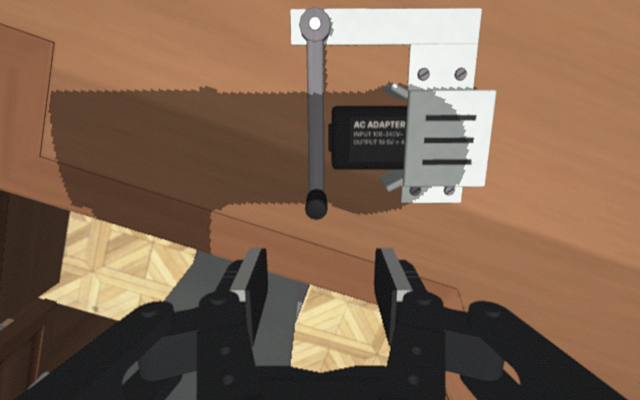

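The bar runs upright in the picture from (315,22) to the knob at (316,205), so it is shut just behind the seated brick (rear edge at column 331). The gripper is clear, so I'll hand in.

```bash
python3 -c "
from station import robot
print(robot.job_done())"
```

```text
the job is handed in; nothing more can be done
None
```

The power brick is home against the stop with the retaining bar shut behind it, the bystanders were left alone, and I handed the job in at about 22.6 s of the 64 s allowed; the hand-in returned no verdict.

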